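# Load a keyhole template in the roller press tray

### The arm

A 6-joint arm with a two-finger parallel gripper is mounted at the origin on the work surface. World frame = base frame: x ahead of the robot, y to its left, z up, the work surface at z = 0. Lengths are in mm, angles in rad, forces in N, time in s.
With the tool pointing down it reaches from about 325 to 875 mm from the base axis. Payload 4.4 kg.
Tool frame: the origin (TCP) lies on the centre line of the jaws, within the pads' length; the fingertips stand ahead of it and the grasp point (between the pads) lies 6 mm ahead of it (ctrl.tcp_to_tips is the z of the fingertips in the tool frame, in mm); z points along the fingers, y is the direction in which the jaws open and shut (so a half turn about z gives the same grasp; the last joint's range is limited). The gripper opens to 85 mm and grips with 20 to 120 N. Pads are 22 mm wide; open, the fingers measure 114 mm over their backs; the gripper's body (76 mm by 85 mm) begins 54 mm behind the grasp point. The pads swing forward as they close: fully open they stand 13 mm farther back than shut.
Start: joints at [1.129, 0.207, 1.542, -0, 1.393, -0.15], TCP at [165.424, 550.693, 256.282] pointing down, gripper open.
Joint ranges: [-2.73, 2.73], [-0.86, 2.22], [0.23, 2.46], [-1.11, 4.25], [0.08, 2.63], [-2.82, 2.82]. Speed limits (rad/s): [2.79, 2.79, 3.14, 3.14, 3.14, 3.14].

### API

Orientations are given as a 3x3 rotation matrix whose columns are the frame's x, y, z axes.
In Python, from plant import ctrl, sensors, optics gives the robot as it stands. Calls block until the motion is done:
- ctrl.move_ptp(position, orientation): joint-space move of the TCP to a pose.
- ctrl.move_l(position, rot=None, vel=150, threshold=None): straight line of the TCP; rot=None keeps the orientation; vel is the mean speed in mm/s. With threshold (N) it stops when the force on the tool has changed by that much, and returns True; else False.
- ctrl.set_joints(angles): joint-space move.
- ctrl.gripper_to(opening, force=None): finger opening in mm; force is the grip in N (None keeps the last); returns when the fingers have stopped.
- ctrl.hold(seconds).
- ctrl.solve_ik(position, orientation): joint angles nearest the present ones, or None.
- sensors.read_state(): the state.
- optics.grab_frame(name): name is "scene" or "top"; returns (picture, depth): 420x560x3 uint8, red, green, blue; 420x560 float32, mm along the optical axis (not along the pixel's ray), 0 where there is no reading.
- optics.camera_params(name): a dict with "mtx" (3x3 intrinsics, pixels), "R" (3x3) and "t" (3): a world point X has camera coordinates R X + t. Camera axes: x right, y down, z forward; pixel columns grow to the right and rows downward; lengths in mm; the calibration is good to about 2 mm. A picture is of the moment at which its call begins. camera_params takes no time and is no camera call.
A pose or a line that the arm cannot do raises ctrl.MotionError and nothing moves.
- ctrl.finish_job(): hands the job in, once; it reports no verdict.
The state is a dict: "t": time; "q": joint angles; "qvel": joint speeds; "tau": joint torques, N m; "eef_pos": TCP position; "eef_rot": TCP orientation; "force": force on the tool from outside, world axes, zero at the start; "wrist_torque": the same for the moment, N m; "grip_width": finger opening in mm.
Only numpy, scipy, OpenCV 4.12 (cv2) and the standard library are available. Lean on these libraries where they do the work, as an engineer would, in place of code of your own. Each camera call takes 0.05 s, during which the arm holds its last target. There are 200 camera calls.

### The job

Pull the roller press's die tray all the way out by its handle. Then take the template plate with the keyhole, lay it flat in the tray with the large end of the keyhole over the headed stud, and slide it towards the tray's handle until the stud is locked at the end of the slot. Leave the plate there, lying flat and square to the tray, with the tray still fully out, and do not disturb the other things on the bench.

Things in the scene. Friction and masses are not known exactly. Their poses are not given: they have to be found in the camera images.
- press: the roller press, fixed: a grey metal housing 240 (x) x 200 (y) mm, top 85 mm above the bench; a roller in brackets up to 168 mm high starts 140 mm behind its front. Origin on the bench under its centre; x points away from the robot, into the press; yaw up to 0.15 rad either way.
- tray (a joint): how far the press's die tray is out, m: 0 shut, 0.160 against its end stop. It slides level along the press's -x (towards the robot), drags with about 4 N and stays where it is left.
- tray_handle (a point): middle of the tray's handle: a level steel bar 12 mm thick, 110 mm long along y, axis 56 mm above the bench, on a leg at each end. The axis stands 45 mm in front of the front panel, which leaves a 39 mm gap, open above and below. Panel: 196 mm wide, 12 mm thick, top 70 mm above the bench. Axes as the press.
- tray_floor (a point): point on the tray's floor (22 mm above the bench, 156 mm wide in y, 10 mm side lips), on its middle line, 52 mm behind the panel. Axes as the press. A steel stud stands at this x; its y, up to 13 mm to either side, is not given: see or feel it. It cannot be shifted. Neck 7 mm thick, 7 mm high; on it a flat round head 16 mm across, 5 mm thick, top 12 mm above the floor.
- template: loose steel plate 100 (x) x 80 (y) x 4 mm with a keyhole, 0.2 to 0.3 kg; origin under its middle. Large end: eight-sided through hole 24 mm across, centred at x -28 mm. A slot 10 mm wide runs from it in +x, with 45 degree lead-in flanks, to its end edge at x -1 mm. A rib 6 mm high at x 28 to 46 mm. It lies left or right of the press; in the tray its x goes along the tray's x.
- template_grip (a point): centre of the template's grip block, at x 12 mm of the plate, 21 mm above its underside: an upright dark steel block 24 (x) x 18 (y) x 34 mm on top of the plate. Axes as the plate. The large hole's centre is 40 mm in -x of this point; with the stud against the slot's end the stud's axis is 16.5 mm in -x of it.
- blank_grip (a point): centre of the grip block of a second, blank plate of the same size, block and rib but with no keyhole; it lies on the other side and is left alone.
- carton: two cardboard boxes strapped together, 110 x 150 x 85 mm; origin under its centre; left alone
- knife: yellow plastic knife handle with short blade, 170 mm long along x, 14 mm high; origin under its handle; left alone
- rule: steel rule 200 (x) x 30 x 3 mm; origin under its centre; left alone
- mallet: wooden mallet lying along x, 200 mm long, head 48 mm thick and 90 mm wide; origin under the handle; left alone
- driver: screwdriver with a black handle, lying along x; left alone
- jar: small glass jar 56 mm across, 70 mm high; origin under its centre; left alone
There are look-alikes about, which are no part of the job. Leave any blue or red look-alike of the template alone.

How it is judged:
By the outcome, as a careful person would: the job done as asked, in the order asked, and still so for the second after the job is handed in, with the robot touching nothing.
It also fails if it takes over 58 s, if anything falls off the work surface, if the arm or the gripper's body presses on something with over 40 N, if the wrist force passes 120 N, or if a joint passes its speed limit or range.

## Working session

There is one attempt and no reset: what is moved stays moved. The work goes in short steps, each a Python script; the robot and the scene stay as the last script left them, time stands still between calls to the robot, and variables do not carry over. Pictures are saved under pics/ and viewed, about 8 in all and at most 12, crops included, and the job is handed in when it is done.

```bash
ls; mkdir -p pics
cat > h.py <<'E'
import numpy as np, cv2
from plant import ctrl, sensors, optics
def cam(n):
    c=optics.camera_params(n); return [np.array(c[k],float) for k in ("mtx","R","t")]
def grab(n,save):
    p,d=optics.grab_frame(n); cv2.imwrite(save,cv2.cvtColor(p,cv2.COLOR_RGB2BGR)); np.savez(save[:-4]+".npz",p=p,d=d); return p,d
def ray(n,u,v):
    K,R,t=cam(n); return -R.T@t, R.T@np.linalg.solve(K,[u,v,1.])
def onz(n,u,v,z):
    o,r=ray(n,u,v); return o+r*(z-o[2])/r[2]
def pt(n,u,v,d):
    o,r=ray(n,u,v); return o+r*d
def cloud(n,d):
    K,R,t=cam(n); v,u=np.mgrid[:d.shape[0],:d.shape[1]]
    P=np.stack([u.ravel(),v.ravel(),np.ones(u.size)]); P=np.linalg.solve(K,P)*d.ravel()
    return (R.T@(P-t[:,None])).T.reshape(*d.shape,3)
def tri(a,b):
    (o1,r1),(o2,r2)=ray(*a),ray(*b); A=np.stack([r1,-r2],1); s=np.linalg.lstsq(A,o2-o1,rcond=None)[0]
    x,y=o1+s[0]*r1,o2+s[1]*r2; return (x+y)/2,np.linalg.norm(x-y)
def proj(n,X):
    K,R,t=cam(n); c=K@(R@np.asarray(X,float)+t); return c[:2]/c[2]
E
python3 - <<'E'
from h import *
for n in("scene","top"):
    p,d=grab(n,f"pics/{n}0.png"); K,R,t=cam(n); print(n,K.round(1).tolist(),(-R.T@t).round(),R.round(2).tolist())
s=sensors.read_state(); print(s["t"],s["eef_pos"],s["eef_rot"],s["grip_width"],ctrl.tcp_to_tips)
E
```

```text
pics
scene [[543.1, 0.0, 280.3], [0.0, 543.1, 213.2], [0.0, 0.0, 1.0]] [1518.  381.  985.] [[-0.4, 0.92, 0.0], [0.61, 0.27, -0.75], [-0.69, -0.3, -0.66]]
top [[545.9, 0.0, 276.2], [0.0, 545.9, 210.4], [0.0, 0.0, 1.0]] [ 413.  -30. 1372.] [[-0.0, -1.0, -0.0], [-0.99, 0.0, -0.12], [0.12, 0.0, -0.99]]
0.1 [165.13734089 550.10332764 255.20082427] [[-9.57732133e-01  2.87659999e-01 -9.41028155e-04]
 [ 2.87661332e-01  9.57730243e-01 -1.93384354e-03]
 [ 3.44961692e-04 -2.12280151e-03 -9.99997687e-01]] 85.55097992579219 25.0
```

View pics/top0.png

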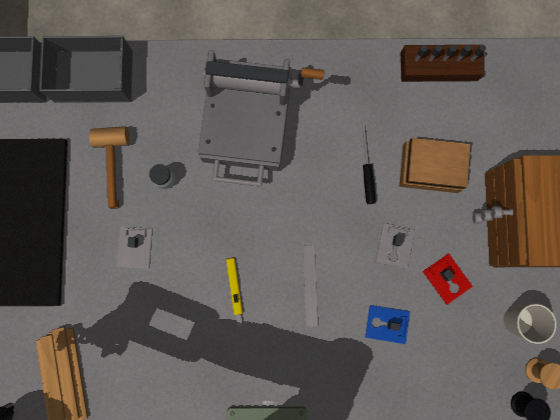

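View pics/scene0.png

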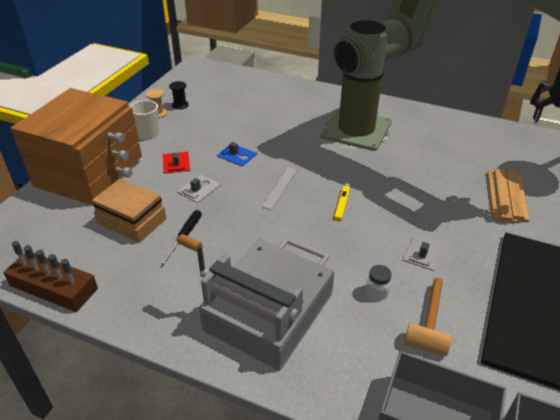

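Candidates for the template, as top-view pixels:
- Grey plate at (395,243), right. It seems to have a keyhole.
- Grey plate at (135,247), left, likely the blank.
- Red plate at (447,278), a look-alike.
- Blue plate at (388,324), a look-alike.

I choose the grey one at (395,243) and check it in a close crop.

Run:
```python
from h import *
T=np.load("pics/top0.npz"); S=np.load("pics/scene0.npz")
c=lambda p,u,v,w,h,k:cv2.resize(p[v:v+h,u:u+w],(w*k,h*k),interpolation=cv2.INTER_CUBIC)
a=c(T['p'],370,215,50,60,5); b=c(T['p'],110,215,50,60,5); e=c(T['p'],190,130,100,60,5)[:300,:500]
f=c(S['p'],170,165,60,50,5)[:, :250]; g=c(S['p'],265,225,80,50,5)[:,:400]
r1=np.hstack([a,b,f[:, :]if f.shape[0]==300 else np.pad(f,((0,50),(0,0),(0,0)))]); r2=np.hstack([e,np.pad(c(S['p'],275,230,50,50,5),((0,50),(0,0),(0,0)))])
cv2.imwrite("pics/crop1.png",cv2.cvtColor(np.vstack([r1,r2]),cv2.COLOR_RGB2BGR))
# depth heights
C=cloud("top",T['d'])
for u,v in((238,182),(238,162),(245,125),(399,240),(393,258),(388,232),(398,228),(135,242),(340,100),(345,230)): print(u,v,C[v,u].round(1))
D=cloud("scene",S['d'])
for u,v in((308,252),(196,184),(200,191),(300,140)): print("s",u,v,D[v,u].round(1))
```

```text
238 182 [636.7  65.4  63.1]
238 162 [685.8  65.4  64.9]
245 125 [772.4  47.3  85.9]
399 240 [ 495.6 -327.    37.3]
393 258 [ 452.9 -319.1   -1.1]
388 232 [ 517.7 -307.     6.2]
398 228 [ 527.1 -331.    12.3]
135 242 [493.5 318.4  38.9]
340 100 [ 8.615e+02 -1.936e+02 -1.000e-01]
345 230 [ 523.5 -199.8    2.7]
s 308 252 [645.8  78.2  48.7]
s 196 184 [ 511.6 -311.2   36.9]
s 200 191 [ 494.  -312.7   -2. ]
s 300 140 [ 132.1 -147.7   -3.9]
```

View pics/crop1.png

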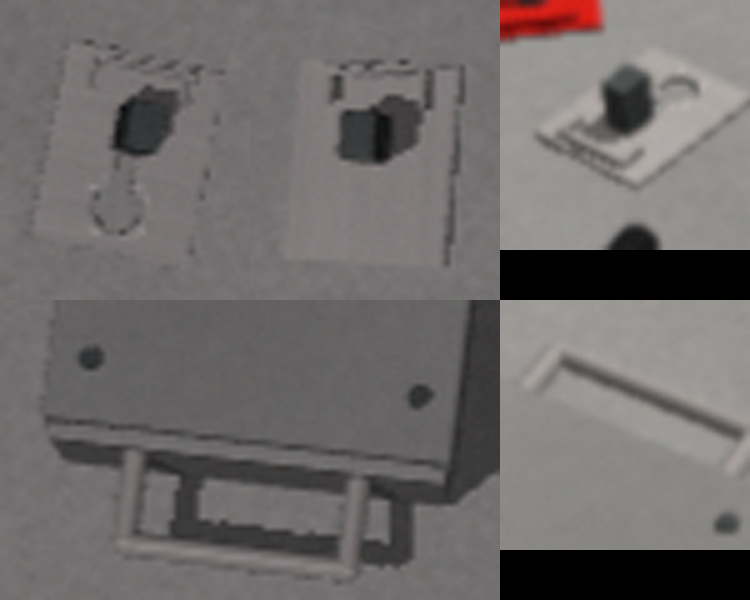

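The crop shows that the right grey plate has the keyhole: hole at top pixel (393.6,256.4), rib on the far side, block at about (399,240). The left one is blank. The handle bar's ends are at top pixels (214.4,179) and (260.4,184), and scene pixels (324,258) and (287,242).

Run:
```python
from h import *
T=np.load("pics/top0.npz"); S=np.load("pics/scene0.npz")
C=cloud("top",T['d']);D=cloud("scene",S['d'])
L=tri(("top",215,178.7),("scene",324,258)); R=tri(("top",260,183.7),("scene",287,242)); print("bar",L,R,np.linalg.norm(L[0]-R[0]))
def sel(C,x0,x1,y0,y1,z0,z1): return (C[...,0]>x0)&(C[...,0]<x1)&(C[...,1]>y0)&(C[...,1]<y1)&(C[...,2]>z0)&(C[...,2]<z1)
# bar points & housing
m=sel(C,600,660,-10,140,48,72); P=C[m]; print("bar cloud",len(P),P.mean(0).round(1))
k=(P[:,0]<P[:,0].min()+25); 
m=sel(C,650,900,-90,190,79,92); P=C[m][:, :2].astype(np.float32)
front=[];left=[];right=[]
V,U=np.nonzero(m)
for u in np.unique(U):
    if 212<u<275: v=V[U==u].max(); front.append(C[v,u,:2])
for v in np.unique(V):
    if 110<v<150: us=U[V==v]; left.append(C[v,us.min(),:2]); right.append(C[v,us.max(),:2])
for n,A in(("front",front),("left",left),("right",right)):
    l=cv2.fitLine(np.float32(A),cv2.DIST_HUBER,0,.01,.01).ravel(); print(n,len(A),l.round(3),"ang",np.arctan(l[0]/l[1]) if n=="front" else np.arctan(l[1]/l[0]))
# plate block from both clouds
for n,Q in(("top",C),("scene",D)):
    for y in(-320,320):
        m=sel(Q,440,560,y-60,y+60,31,46); P=Q[m]; r=cv2.minAreaRect(np.float32(P[:,:2])); print(n,"block",len(P),P.mean(0).round(1),r)
# plate outline by colour
p=T['p'].astype(int)
print(p[260,380],p[255,410],p[275,395],p[210,395])
for nm,Tn,(u0,v0,u1,v1) in(("top",T,(365,210,425,275)),("scene",S,(170,165,235,210))):
    q=Tn['p'][v0:v1,u0:u1].astype(int); w=((q[...,0]-q[...,2])>5)&(q.sum(2)>250)|0
    w=w.astype(np.uint8); w=cv2.morphologyEx(w,cv2.MORPH_CLOSE,np.ones((5,5)))
    cs=cv2.findContours(w,0,2)[0]; c=max(cs,key=cv2.contourArea); h=cv2.minAreaRect(c); b=cv2.boxPoints(h)+[u0,v0]
    if nm=="scene":
        b=cv2.minEnclosingTriangle(c) and cv2.approxPolyDP(cv2.convexHull(c),4,True)[:,0]+[u0,v0]
    print(nm,cv2.contourArea(c),b.round(1).tolist(),[onz(nm,*x,4)[:2].round(1).tolist() for x in b])
print("hole top",onz("top",393.6,256.4,4).round(1))
```

```text
bar (array([648.24929439, 121.67088081,  48.28581781]), np.float64(2.888981749625233)) (array([633.93972406,  15.07492866,  47.20656216]), np.float64(5.707699437225082)) 107.5575455680688
bar cloud 296 [642.3  62.6  60.8]
front 62 [1.21000e-01 9.93000e-01 6.95241e+02 8.02280e+01] ang 0.121691056
left 39 [ 9.92000e-01 -1.26000e-01  7.60868e+02  1.52435e+02] ang -0.12611417
right 39 [ 9.92000e-01 -1.29000e-01  7.60017e+02 -4.60770e+01] ang -0.12965022
top block 79 [ 495.9 -326.1   38.2] ((495.9356689453125, -326.43035888671875), (18.42439842224121, 24.054899215698242), 78.15392303466797)
top block 76 [494.8 327.4  37.9] ((494.78265380859375, 327.2424621582031), (20.2298583984375, 22.4462947845459), 89.5220947265625)
scene block 41 [ 500.6 -322.    35.3] ((498.7823181152344, -321.557861328125), (23.789451599121094, 28.435436248779297), 82.80400085449219)
scene block 58 [498.8 331.2  35.5] ((498.1424865722656, 331.3121032714844), (17.545507431030273, 26.797922134399414), 88.93042755126953)
[128 121 123] [115 113 113] [113 108 110] [117 113 114]
top 1055.0 [[375.2, 261.4], [383.5, 223.0], [415.2, 229.9], [406.9, 268.3]] [[444.5, -273.4], [540.5, -296.8], [522.8, -375.8], [427.1, -351.8]]
scene 2796.0 [[234, 165], [234, 209], [170, 209], [170, 165]] [[349.5, -276.5], [531.3, -183.4], [602.0, -344.8], [427.5, -454.4]]
hole top [ 456.7 -319.7    4. ]
```

```bash
cat >> h.py <<'E'
def rot(yaw):
    "tool down, jaws (tool y) along the direction yaw; the half turn nearest in joint 6"
    y=np.array([np.cos(yaw),np.sin(yaw),0]); z=np.array([0,0,-1.]); return np.stack([np.cross(y,z),y,z],1)
def best(pos,yaw):
    q0=np.array(sensors.read_state()["q"]); o=[]
    for a in(yaw,yaw+np.pi):
        q=ctrl.solve_ik(pos,rot(a))
        if q is not None: o.append((np.abs(np.array(q)-q0).max(),rot(a),np.array(q).round(2)))
    o.sort(key=lambda x:x[0]); return o
YAW=-.127; AX=np.array([np.cos(YAW),np.sin(YAW),0])
def st(m=""):
    s=sensors.read_state(); print(m,round(s["t"],2),np.round(s["eef_pos"],1),"F",np.round(s["force"],1),"M",np.round(s["wrist_torque"],2),"w",round(s["grip_width"],1)); return s
E
python3 - <<'E'
from h import *
H=np.array([639.8,68.4,62.]); 
b=best(H+[0,0,120],YAW); [print(x[0],x[2]) for x in b]; R=b[0][1]
print("end ik",ctrl.solve_ik(H-AX*160,R) is not None)
ctrl.gripper_to(36,force=40)
ctrl.move_ptp(H+[0,0,90],R); st("above")
hit=ctrl.move_l(H,vel=120,threshold=12); st(f"down {hit}")
if not hit:
    ctrl.gripper_to(0,force=40); s=st("grip")
    if 9<s["grip_width"]<15:
        hit=ctrl.move_l(H-AX*172,vel=60,threshold=25); s=st(f"pull {hit}"); print(np.dot(np.array(s["eef_pos"])-H,AX))
E
```

```text
1.1563663128518455 [-0.03  0.41  1.43 -0.    1.3   0.1 ]
end ik True
above 3.07 [639.7  69.6 152.3] F [-0.3 -0.2  0.9] M [-0.02  0.01 -0.01] w 35.8
down False 3.97 [640.6  68.4  62.8] F [0.1 0.2 0.6] M [-0.02  0.03 -0.03] w 35.8
grip 4.31 [640.9  68.4  63.4] F [0.2 0.1 3.8] M [-0.01  0.02  0.03] w 10.6
pull True 6.7 [485.4  87.8  63.4] F [ 1.7 -0.3  0.6] M [-0.06 -0.13  0.05] w 10.5
-155.63782314099498
```

Run:
```python
from h import *
p=np.array(sensors.read_state()["eef_pos"])
hit=ctrl.move_l(p-AX*15,vel=20,threshold=25); s=st(f"pull {hit}"); print(np.dot(np.array(s["eef_pos"])-p,AX))
ctrl.hold(.1); st()
ctrl.gripper_to(36); p=np.array(st("open")["eef_pos"])
ctrl.move_l(p+[0,0,90],vel=200)
q=p+[0,-200,190]; ctrl.move_ptp([420,-250,250],best([420,-250,250],YAW+np.pi/2)[0][1]); st("off")
T,d=grab("top","pics/top1.png"); S,_=grab("scene","pics/scene1.png")
c=lambda p,u,v,w,h,k:cv2.resize(p[v:v+h,u:u+w],(w*k,h*k),interpolation=cv2.INTER_CUBIC)
cv2.imwrite("pics/crop2.png",cv2.cvtColor(np.hstack([c(T,180,150,100,110,4),c(S,260,180,100,110,4)]),cv2.COLOR_RGB2BGR))
```

```text
pull True 7.14 [485.3  87.8  63.4] F [ 1.6 -0.3  0.3] M [-0.05 -0.14 -0.03] w 10.4
-0.10792322997810043
 7.24 [485.3  87.8  63.4] F [1.6 0.4 0.4] M [-0.   -0.07  0.08] w 10.2
open 7.61 [485.4  87.7  63.4] F [ 0.3  0.4 -0.3] M [ 0.05  0.01 -0.02] w 36.0
off 9.55 [ 419.9 -248.9  248.9] F [-0.1  0.4 -0.2] M [ 0.   -0.02 -0.03] w 35.8
```

View pics/crop2.png

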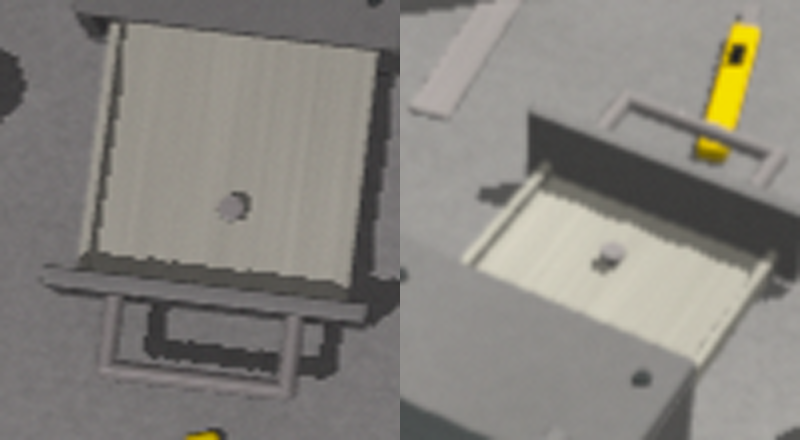

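The tray is out: the second pull met a stop of over 25 N with no travel. The stud head is at top pixel (238.3,201.8) and scene pixel (313.3,243).

Run:
```python
from h import *
T=np.load("pics/top1.npz"); S=np.load("pics/scene1.npz")
for n,X,(u,v) in(("top",T,(238,202)),("scene",S,(313,243))):
    q=X['p'][v-8:v+9,u-8:u+9].astype(int); w=(q[...,0]-q[...,2]); print(n); print(w[1:-1,1:-1]) if n=="top" else print(w[1:-1,1:-1])
    print(X['d'][v-2:v+3,u-2:u+3].round())
E1,E2=[onz("top",*p,56) for p in((206,242.5),(252.5,247.5))]; A1,A2=[onz("top",*p,56) for p in((214.4,179),(260.4,184))]
print("bar now",(E1+E2)/2,"was",(A1+A2)/2,"move",np.linalg.norm((E1+E2-A1-A2)/2),np.arctan2(*(E1-E2)[:2]))
x,e=tri(("top",238.25,201.75),("scene",313.25,243)); print("stud tri",x,e,"top@34",onz("top",238.25,201.75,34),"scene@34",onz("scene",313.25,243,34))
C=cloud("top",T['d']); print([C[v,u].round(1).tolist() for u,v in((238,202),(225,190),(255,190),(240,175))])
```

```text
top
[[13 13 13 12 12 11 13 13 12 11 12 12 13 13 12]
 [13 13 13 13 12 11 12 12 12 12 13 13 14 14 12]
 [13 13 14 13 13 12 11 12 11 13 12 10 11 12 13]
 [12 13 13 13 12 13 10  5  6  5  9 12 12 13 14]
 [13 12 12 12 12  8  4  5  5  6  6  9 11 13 13]
 [13 11 13 11  8  6  6  6  6  5  5 11 12 12 12]
 [14 13 12 11  6  5  6  5  5  7  4 10 13 12 12]
 [11 12 13 10  6  5  4  5  5  7  5  9 11 12 12]
 [11 10 12 10  6  6  5  4  4  5  8 12 15 12 12]
 [12 12 11 11  8  6  5  5  5  7  9 13 12 11 14]
 [12 13 12 13 12 12  7 11 12 12 13 12 13 12 12]
 [11 14 12 11 11 12 13 14 12 14 12 14 12 13 13]
 [12 12 14 12 12 11 13 12 13 13 12 12 12 12 13]
 [13 13 14 12 11 11 12 14 12 12 12 14 12 12 12]
 [11 12 12 11 13 13 14 13 14 13 12 13 11 11 12]]
[[1349. 1356. 1347. 1348. 1357.]
 [1347. 1350. 1349. 1353. 1351.]
 [1348. 1351. 1350. 1351. 1351.]
 [1347. 1346. 1352. 1343. 1347.]
 [1349. 1349. 1354. 1346. 1364.]]
scene
[[19 19 19 19 17 18 20 20 18 17 18 17 13 13 10]
 [19 20 19 18 18 18 18 19 18 19 19 18 18 17 15]
 [19 20 18 17 18 17 19 19 19 19 19 18 19 18 18]
 [19 19 18 19 18 17 19 18 18 19 19 18 19 18 18]
 [17 20 19 
[... 373 characters left out ...]
 [19 19 18 18 15 16 18 18 19 20 18 20 20 18 19]
 [20 17 19 17 18 19 18 18 19 19 19 19 19 19 19]
 [18 20 19 19 19 20 18 19 19 19 19 19 19 20 19]]
[[1357. 1364. 1364. 1368. 1365.]
 [1362. 1361. 1361. 1361. 1360.]
 [1354. 1358. 1356. 1360. 1357.]
 [1354. 1352. 1357. 1352. 1346.]
 [1358. 1353. 1352. 1356. 1358.]]
bar now [484.23866164  86.42648963  56.        ] was [639.20722099  67.37832242  56.        ] move 156.13483615590485 0.11149891205181679
stud tri [592.24139664  69.55260588  27.52970816] 5.117100852497325 top@34 [592.23112047  66.67269371  34.        ] scene@34 [597.58264002  74.03217664  34.        ]
[[591.6, 67.3, 33.9], [623.3, 100.6, 24.1], [623.2, 25.7, 22.4], [663.0, 64.0, 14.0]]
```

Top and scene disagree by about 6 mm on the stud, while top agrees with the grip on the bar to about 1 mm. I'll grasp the template and use the closed jaws as a y check of the top camera.

Run:
```python
from h import *
G=np.array([496.6,-326.6,34.]); py=-.235
R=best(G+[0,0,80],py+np.pi/2)[0][1]
ctrl.gripper_to(50,force=60)
ctrl.move_ptp(G+[0,0,60],R); st("above")
hit=ctrl.move_l(G,vel=100,threshold=10); st(f"down {hit}")
if not hit:
    ctrl.gripper_to(0,force=60); s=st("grip")
    if 14<s["grip_width"]<22:
        ctrl.hold(.15); st("held")
        ctrl.move_l(G+[0,0,120],vel=200); s=st("lift")
        T,d=grab("top","pics/top2.png"); S,_=grab("scene","pics/scene2.png")
        print(s["eef_rot"]); u,v=proj("top",G+[0,0,86]).astype(int); U,V=proj("scene",G+[0,0,86]).astype(int); print(u,v,U,V)
        c=lambda p,u,v:cv2.resize(p[max(v-45,0):v+45,u-45:u+45],(396,396),interpolation=cv2.INTER_CUBIC)
        cv2.imwrite("pics/crop3.png",cv2.cvtColor(np.hstack([c(T,u,v),c(S,U,V)]),cv2.COLOR_RGB2BGR))
```

```text
above 10.72 [ 496.8 -326.7   94.6] F [-0.3  0.2  0.1] M [ 0.06 -0.    0.02] w 49.6
down False 11.47 [ 497.  -326.9   34.5] F [ 0.1 -0.9  0.6] M [ 0.01  0.01 -0.06] w 49.7
grip 11.87 [ 497.4 -327.    35.1] F [0.8 0.9 3.8] M [ 0.32 -0.06 -0.05] w 17.0
held 12.02 [ 497.4 -327.    35.1] F [0.3 0.8 5.4] M [ 0.31  0.01 -0.05] w 16.9
lift 12.77 [ 495.4 -325.7  152.1] F [-0.7 -0.4 -2.1] M [ 0.03  0.   -0.05] w 16.9
[[ 0.97250368 -0.23287098 -0.0027749 ]
 [-0.23286521 -0.97250641  0.00225194]
 [-0.00322302 -0.00154384 -0.99999361]]
406 237 190 155
```

View pics/crop3.png

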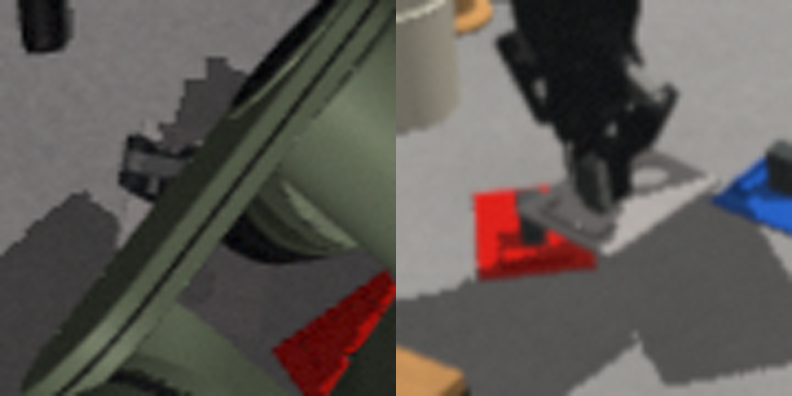

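The plate hangs flat in the jaws. The arm hides it from the top camera, but the hole is visible in scene at about (204.3,149.8). I'll use that to estimate the scene camera's bias, then carry the plate over.

Run:
```python
from h import *
s=st(); e=np.array(s["eef_pos"]); hole=e+[-40*.972,40*.233,0]; m=onz("scene",204.3,149.8,121.)
print("scene hole",m,"expected",hole,"bias",(m-hole)[:2])
R=best([594,68,150],YAW+np.pi/2)[0][1]
stud=np.array([594.,68.5,0]); G=stud+40*AX
ctrl.move_ptp(G+[0,0,150],R); st("over")
ctrl.move_l(G+[0,0,80],vel=120); s=st("low")   # underside about 45
h=np.array(s["eef_pos"])-40*AX; h[2]=49
T,d=grab("top","pics/top3.png"); S,_=grab("scene","pics/scene3.png")
U,V=proj("scene",h).astype(int); u,v=proj("top",h).astype(int); print(U,V,u,v,"hole exp",h)
c=lambda p,u,v:cv2.resize(p[v-33:v+33,u-33:u+33],(396,396),interpolation=cv2.INTER_CUBIC)
cv2.imwrite("pics/crop4.png",cv2.cvtColor(np.hstack([c(T,u,v),c(S,U,V)]),cv2.COLOR_RGB2BGR))
```

```text
12.87 [ 495.  -325.3  151.2] F [ 0.6 -0.2 -3.3] M [-0.01 -0.02  0.03] w 17.2
scene hole [ 458.76016564 -305.79293826  121.        ] expected [ 456.16725579 -316.01068638  151.18414749] bias [ 2.59290984 10.21774812]
over 14.39 [633.7  62.1 149.9] F [ 0.6 -0.2 -3. ] M [-0.03 -0.07 -0.02] w 17.1
low 15.12 [634.4  63.1  80.6] F [ 0.1  0.3 -2.2] M [-0.    0.02 -0.01] w 16.8
311 237 237 199 hole exp [594.67794607  68.19599898  49.        ]
```

View pics/crop4.png

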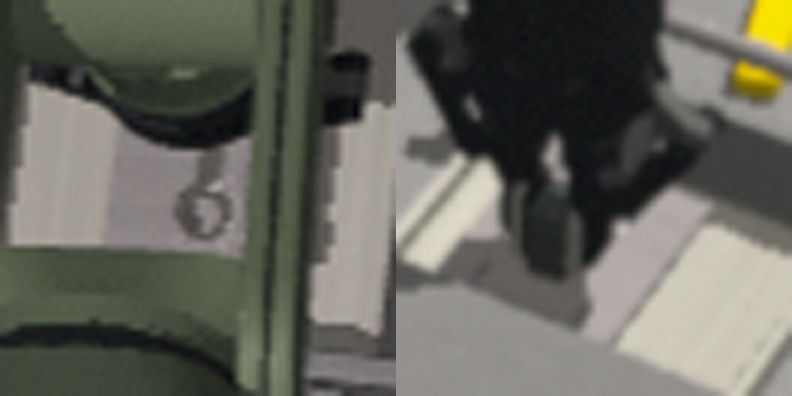

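The top view shows the hole at about crop (203,207), with the head showing inside it. I'll enlarge this.

Run:
```python
from h import *
T=np.load("pics/top3.npz")['p']
c=T[190:212,226:252]; cv2.imwrite("pics/crop5.png",cv2.cvtColor(cv2.resize(c,(780,660)[:2],interpolation=cv2.INTER_NEAREST)[:600],cv2.COLOR_RGB2BGR))
print((c.astype(int).sum(2)//3)[2:20,6:22])
```

```text
[[131 132 134 135 125  94  85  86  89 111 134 134 132 120  83  83]
 [132 132 128 131 120  88  86  86  95 120 133 134 129 102  82  81]
 [132 133 131 130 121  91  84  86 101 125 131 130 126 105  81  83]
 [130 131 131 133 117  80  86  88 102 131 144 132 124 104  84  82]
 [134 132 133 125 102  85  88 118 150 138 142 131 127 106  84  84]
 [131 133 121  90  85  84 113 153 148 130 133 135 121  93  84  82]
 [133 116  79  86  85  85  81  88  84 109 139 134 124  97  83  83]
 [129 111  86  84 103 137 133 114  89  86 111 144 122  88  84  82]
 [124  97  85  77  97 133 135 129 106  86 110 139 122  88  83  82]
 [120  87  80  74 100 135 136 137 125  86 109 138 125  89  84  85]
 [126 101  74  74  75 101 137 136 120  81 110 138 121  88  82  82]
 [134 124  85  73  74  99 137 126 105 116 150 133 122  92  81  84]
 [133 131 111  76  79 104 130 100  86 117 140 132 120  83  83  84]
 [134 140 139 108  96  81  85  97 119 138 146 139 131  83  83  83]
 [139 143 133 132 133 132 129 129 148 146 135 134 120  84  83  83]
 [118 125 133 133 133 134 132 134 139 145 133 125 100  84  82  78]
 [ 75  77  80  82  86  93  96 100 113 123 123 127 104  82  83  77]
 [ 79  80  80  82  84  85  87  87  87  88  89  91  90  85  83  77]]
```

View pics/crop5.png

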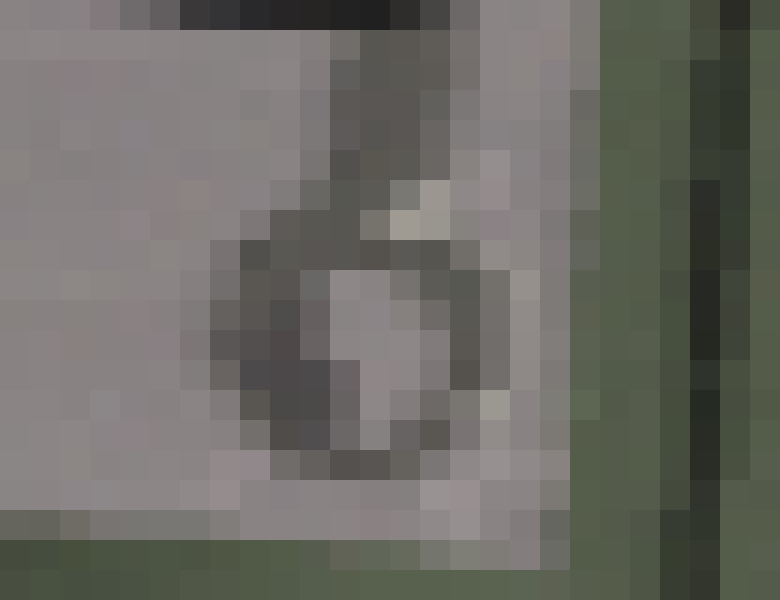

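Run:
```python
from h import *
h=onz("top",237.5,200.4,49.5); d=onz("top",238.0,201.1,34); print(h,d,d-h)
```

```text
[593.49371795  67.39750286  49.5       ] [593.8560019   67.29714577  34.        ] [  0.36228395  -0.10035709 -15.5       ]
```

The hole sits over the head to within about 1 mm. I'll lower it with a touch threshold.

Run:
```python
from h import *
p=np.array([634.0,63.4,80]); s=st()
hit=ctrl.move_l([p[0],p[1],53],vel=25,threshold=7); s=st(f"down {hit}")
z=s["eef_pos"][2]; ctrl.hold(.2); s=st()
```

```text
15.22 [634.9  63.3  81.5] F [-0.   0.3 -1.9] M [-0.   -0.13  0.03] w 16.8
down True 16.07 [633.8  63.4  57.1] F [-0.5  0.2  4. ] M [ 0.02 -0.18 -0.05] w 16.9
 16.27 [633.8  63.4  57.1] F [ 0.  -0.5  6. ] M [ 0.05 -0.21  0.02] w 17.0
```

Run:
```python
from h import *
p=np.array(st()["eef_pos"]); p[2]+=.3
hit=ctrl.move_l(p-AX*30,vel=30,threshold=14); s=st(f"slide {hit}"); e=np.array(s["eef_pos"])-p
print("along",e@AX,"across",e@[-AX[1],AX[0],0])
```

```text
16.27 [633.8  63.4  57.1] F [ 0.  -0.5  6. ] M [ 0.05 -0.21  0.02] w 17.0
slide True 16.97 [613.9  66.5  57.1] F [3.5 1.1 0. ] M [ 0.04 -0.28  0.04] w 16.6
along -20.171016821093385 across 0.6153326271992748
```

Run:
```python
from h import *
p=np.array(st()["eef_pos"])
hit=ctrl.move_l(p-AX*10,vel=20,threshold=30); s=st(f"slide {hit}"); e=np.array(s["eef_pos"])-p
print("along",e@AX,"across",e@[-AX[1],AX[0],0])
```

```text
16.97 [613.9  66.5  57.1] F [3.5 1.1 0. ] M [ 0.04 -0.28  0.04] w 16.6
slide False 17.74 [612.5  66.6  59.3] F [ 20.   -0.9 -10.7] M [-0.31 -3.56  0.01] w 17.4
along -1.3875852673481825 across -0.09356072749821948
```

Run:
```python
from h import *
ctrl.move_l([612.8,66.5,57.3],vel=60); s=st("relax"); 
ctrl.gripper_to(50); s=st("open"); e=np.array(s["eef_pos"])
ctrl.move_l(e+[0,0,110],vel=200)
ctrl.move_ptp([420,-250,250],best([420,-250,250],YAW+np.pi/2)[0][1]); st("off")
T,d=grab("top","pics/top4.png"); S,_=grab("scene","pics/scene4.png")
c=lambda p,u,v:cv2.resize(p[v:v+66,u:u+66],(396,396),interpolation=cv2.INTER_CUBIC)
cv2.imwrite("pics/crop6.png",cv2.cvtColor(np.hstack([c(T,203,170),c(S,280,210)]),cv2.COLOR_RGB2BGR))
C=cloud("top",d); m=(abs(C[...,0]-612)<30)&(abs(C[...,1]-66)<30)&(C[...,2]>52)&(C[...,2]<70); P=C[m]; print(len(P),P.mean(0),cv2.minAreaRect(np.float32(P[:,:2])))
```

```text
relax 18.04 [613.8  66.5  57.6] F [ 6.3 -0.  -1.3] M [ 0.04 -0.85  0.04] w 17.2
open 18.46 [611.8  66.5  56.8] F [ 0.6 -0.3 -0.2] M [ 0.01  0.04 -0.  ] w 50.1
off 20.57 [ 420.4 -249.3  249.5] F [-0.4 -0.4  0.1] M [ 0.05  0.02 -0.01] w 50.1
76 [611.34782788  64.31069182  59.83877811] ((610.7645874023438, 64.4982681274414), (17.59088706970215, 23.69072151184082), 89.40751647949219)
```

View pics/crop6.png

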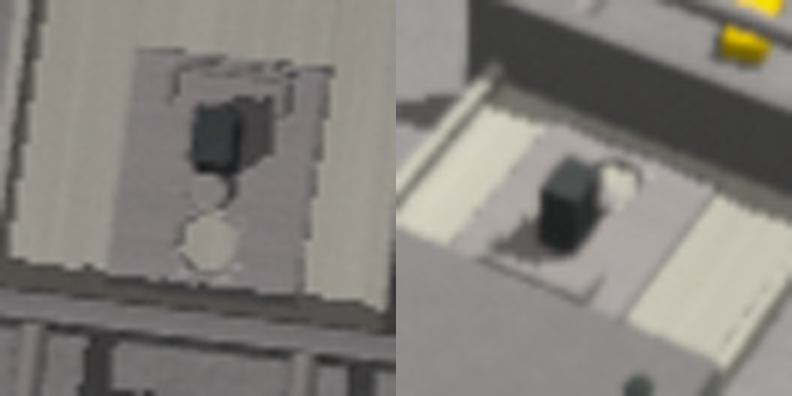

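The plate lies flat and square: its side edges slope 0.121 to 0.128 rad, and its block top is at z 59.8 against 60 expected. The head shows in the slot beside the block at crop (217,188), and the empty hole is at (210,242). I'll check the travel in numbers.

Run:
```python
from h import *
X=np.load("pics/top4.npz"); T=X['p'][200:222,228:250].astype(int)
w=((T[...,0]-T[...,2])>9).astype(np.uint8); w[:4]=0
n,l,s,c=cv2.connectedComponentsWithStats(w); 
for i in range(1,n):
    if s[i,4]>20: u,v=c[i]+[228,200]; h=onz("top",u,v,24); print(s[i],u,v,h,"stud-hole along",(np.array([593.86,67.3,0])-h)[:2]@AX[:2])
# bar position now against before
a=np.load("pics/top1.npz")['p'][235:255,195:262]; b=X['p'][235:255,195:262]; print("bar region diff",np.abs(a.astype(int)-b).mean(), cv2.phaseCorrelate(np.float64(cv2.cvtColor(a,6)),np.float64(cv2.cvtColor(b,6))))
```

```text
[ 5  5 10 10 67] 237.53731343283582 209.73134328358208 [573.55223305  69.09585985  24.        ] stud-hole along 20.371676564144963
bar region diff 1.1932835820895522 ((-0.003886121383807506, 0.012499927841771452), 1.0114701149560272)
```

The numbers disagree. The hole gives 20.4 mm of travel and the block gives 22.6 mm, where 23.5 mm is wanted. I'll look closer.

Run:
```python
from h import *
T=np.load("pics/top4.npz")['p']; S=np.load("pics/scene4.npz")['p']
a=cv2.resize(T[184:218,224:254],(30*14,34*14),interpolation=cv2.INTER_NEAREST); b=cv2.resize(S[230:254,298:324],(26*14,24*14),interpolation=cv2.INTER_NEAREST)
b=np.pad(b,((0,a.shape[0]-b.shape[0]),(0,0),(0,0)))
im=np.clip(np.hstack([a,b]).astype(float)*1.5,0,255).astype(np.uint8)
cv2.imwrite("pics/crop7.png",cv2.cvtColor(im,cv2.COLOR_RGB2BGR))
for f in (16.5,20): 
    g=np.array([593.86,67.3,0])+f*AX; print(f,"block front top edge px",proj("top",g-12*AX+[0,0,60]),"front foot",proj("top",g-12*AX+[0,0,26]),"hole near/far",proj("top",g-52*AX+[0,0,26]),proj("top",g-28*AX+[0,0,22]),"rear top",proj("top",g+12*AX+[0,0,60]),"plate near edge",proj("top",g-62*AX+[0,0,26]))
```

```text
16.5 block front top edge px [237.46579288 197.84296329] front foot [238.46693164 199.74926668] hole near/far [236.36685613 215.60871133] [237.74573804 206.27996617] rear top [238.75296517 188.1421887 ] plate near edge [235.83959778 219.59048469]
20 block front top edge px [237.65384062 196.42574137] front foot [238.65000943 198.36669163] hole near/far [236.55118427 214.21669383] [237.92874389 204.89761255] rear top [238.94022918 186.73087337] plate near edge [236.0242405  218.19609146]
```

View pics/crop7.png

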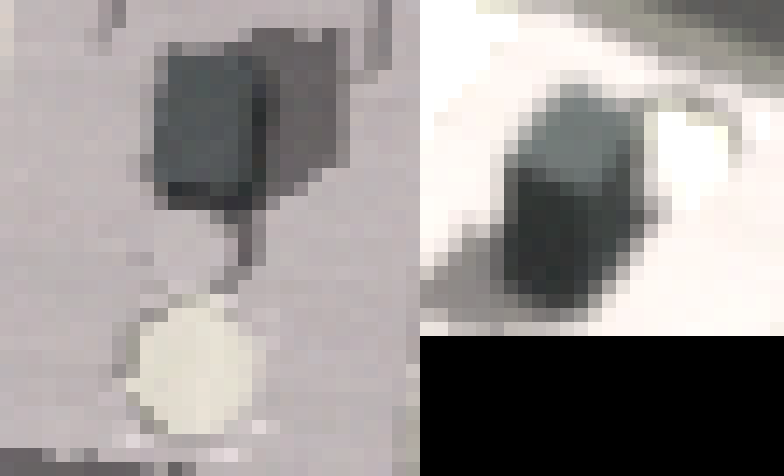

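The close view gives about 21 mm of travel (±1.5), so the stud may not be quite at the end. I'll regrip lower, press lightly, and feel forward in small steps with a slight wiggle.

Run:
```python
from h import *
N=np.array([-AX[1],AX[0],0]); g=np.array([612.6,65.6,54.5])
R=best(g+[0,0,90],YAW+np.pi/2)[0][1]
ctrl.gripper_to(50,force=50); ctrl.move_ptp(g+[0,0,95],R); st("above")
print(ctrl.move_l(g,vel=100,threshold=10)); st("down")
ctrl.gripper_to(0,force=50); s=st("grip"); p=np.array(s["eef_pos"]); p[2]-=.8
for i in range(1,9):
    ctrl.move_l(p-AX*i+N*(.6*(-1)**i),vel=30); s=sensors.read_state(); e=np.array(s["eef_pos"])-p; F=np.array(s["force"])
    print(i,"along",(e@AX).round(2),"across",(e@N).round(2),"z",s["eef_pos"][2].round(1),"Fx",(F@AX).round(1),"Fy",(F@N).round(1),"Fz",F[2].round(1),"M",np.round(s["wrist_torque"],2),round(s["t"],1))
    if F@AX>14: break
```

```text
above 22.32 [612.9  64.4 150. ] F [0.4 0.8 0.3] M [ 0.01 -0.01 -0.01] w 49.9
False
down 23.42 [613.4  65.6  55.4] F [-0.3 -0.6 -0.2] M [-0.02 -0.01 -0.05] w 50.2
grip 23.8 [613.4  66.4  55.6] F [-0.   3.3  3.4] M [ 0.52  0.02 -0.07] w 17.1
1 along -0.03 across -0.02 z 55.5 Fx 1.7 Fy 4.8 Fz 3.4 M [ 0.64 -0.3   0.01] 24.1
2 along -0.24 across 0.12 z 55.6 Fx 4.7 Fy 0.1 Fz 3.0 M [ 0.09 -0.67 -0.04] 24.3
3 along -0.43 across -0.12 z 55.7 Fx 7.8 Fy 4.2 Fz 0.8 M [ 0.45 -1.01 -0.09] 24.6
4 along -0.52 across 0.04 z 55.8 Fx 8.0 Fy 1.0 Fz 0.4 M [ 0.06 -1.3  -0.04] 24.8
5 along -0.67 across -0.11 z 56.0 Fx 11.4 Fy 3.9 Fz -2.0 M [ 0.41 -1.69 -0.12] 25.1
6 along -0.85 across 0.03 z 56.2 Fx 12.5 Fy 1.3 Fz -2.1 M [-0.09 -1.89  0.03] 25.3
7 along -0.96 across -0.16 z 56.5 Fx 13.7 Fy 3.9 Fz -4.5 M [ 0.29 -2.3  -0.07] 25.6
8 along -1.09 across -0.03 z 56.6 Fx 15.9 Fy 2.1 Fz -5.7 M [-0.16 -2.61 -0.02] 25.8
```

The resistance is elastic from the first millimetre, so it's at a stop. I'll check it is repeatable and not a side jam: back off 6 mm, relieve the sideways force, slide in again.

Run:
```python
from h import *
N=np.array([-AX[1],AX[0],0]); p=np.array([613.4,66.4,55.6])
def rep(m):
    s=sensors.read_state(); e=np.array(s["eef_pos"])-p; F=np.array(s["force"])
    print(m,"along",(e@AX).round(2),"across",(e@N).round(2),"z",s["eef_pos"][2].round(1),"Fx",(F@AX).round(1),"Fy",(F@N).round(1),"Fz",F[2].round(1),"My",round(s["wrist_torque"][1],2),round(s["t"],1)); return F@AX
rep("now"); ctrl.move_l(p,vel=40); rep("relaxed")
ctrl.move_l(p+AX*6+N*.8,vel=30); rep("back")
for a in(3,1.5,0,-1.5,-3,-5): 
    ctrl.move_l(p+AX*a+N*.8+[0,0,-.5],vel=20)
    if rep(a)>10: break
```

```text
now along -1.06 across -0.04 z 56.6 Fx 15.9 Fy 2.1 Fz -5.7 My -2.61 25.8
relaxed along 0.15 across -0.1 z 55.6 Fx 1.9 Fy 1.9 Fz 2.7 My -0.53 26.1
back along 4.69 across -0.03 z 55.6 Fx -2.4 Fy -0.7 Fz 6.3 My 0.01 26.5
3 along 3.43 across 0.03 z 55.6 Fx 1.8 Fy -2.0 Fz 5.2 My -0.39 26.8
1.5 along 2.02 across 0.15 z 55.5 Fx 3.6 Fy -3.7 Fz 4.7 My -0.51 27.1
0 along 0.55 across 0.17 z 55.6 Fx 1.7 Fy -3.6 Fz 4.6 My -0.55 27.3
-1.5 along -0.33 across 0.2 z 55.5 Fx 6.3 Fy -3.0 Fz 3.4 My -0.7 27.6
-3 along -0.46 across 0.24 z 55.7 Fx 8.8 Fy -2.6 Fz 0.9 My -1.22 27.8
-5 along -0.72 across 0.27 z 56.1 Fx 12.5 Fy -2.8 Fz -0.9 My -1.82 28.1
```

The stop repeats to within 0.3 mm and the plate slides freely ahead of it, so it's the end stop. I'll relax, release, retreat and make a last check.

Run:
```python
from h import *
N=np.array([-AX[1],AX[0],0]); p=np.array([613.4,66.4,55.6])
ctrl.move_l(p-AX*1.2+N*.2,vel=30); st("relaxed")
ctrl.gripper_to(50); e=np.array(st("open")["eef_pos"])
ctrl.move_l(e+[0,0,110],vel=200)
ctrl.move_ptp([420,-250,250],best([420,-250,250],YAW+np.pi/2)[0][1]); st("off")
T,d=grab("top","pics/top5.png"); S,_=grab("scene","pics/scene5.png")
t=T[184:218,224:254].astype(int); w=((t[...,0]-t[...,2])>9).astype(np.uint8); n,l,s,c=cv2.connectedComponentsWithStats(w)
for i in range(1,n):
    if s[i,4]>30: print("hole",c[i]+[224,184],onz("top",*(c[i]+[224,184]),24))
C=cloud("top",d); m=(abs(C[...,0]-612)<30)&(abs(C[...,1]-66)<30)&(C[...,2]>52)&(C[...,2]<70); P=C[m]; print(P.mean(0),cv2.minAreaRect(np.float32(P[:,:2])))
a=np.load("pics/top1.npz")['p'][235:255,195:262]; b=T[235:255,195:262]; print("bar shift",cv2.phaseCorrelate(np.float64(cv2.cvtColor(a,6)),np.float64(cv2.cvtColor(b,6))))
cv2.imwrite("pics/last.png",cv2.cvtColor(cv2.resize(T,(800,600),interpolation=cv2.INTER_CUBIC),cv2.COLOR_RGB2BGR))
```

```text
relaxed 28.33 [613.2  66.7  55.6] F [ 7.2 -2.1  1.9] M [-0.28 -0.95 -0.02] w 17.5
open 28.75 [611.   67.1  54.8] F [-0.3 -0.1 -0.3] M [-0.   -0.02  0.02] w 50.2
off 30.87 [ 420.3 -249.3  249.5] F [0.2 0.7 0.2] M [ 0.07  0.01 -0.01] w 50.1
hole [237.33333333 209.74242424] [573.52689766  69.60322571  24.        ]
[611.44080494  64.10383954  60.65810413] ((611.5269165039062, 64.46009826660156), (23.317541122436523, 17.437204360961914), 0.08352641761302948)
bar shift ((-0.0168798857679775, -0.03807180676349553), 0.9798116467605438)
```

View pics/last.png

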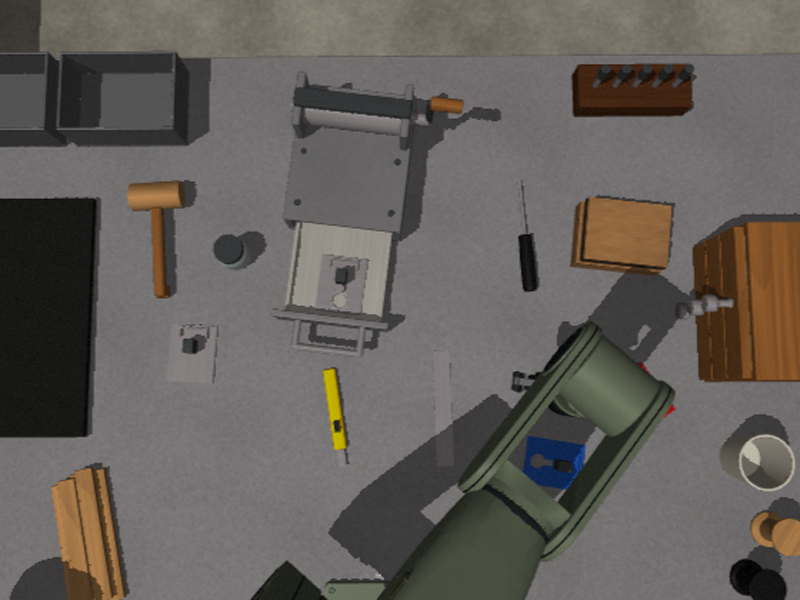

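```bash
python3 -c "
from h import *
print(ctrl.finish_job())"
```

```text
the job is handed in; nothing more can be done
None
```

I pulled the tray out by its handle to its end stop. Then I laid the keyhole template over the stud, slid it towards the handle until it stopped, let go, and handed the job in at about 31 s.

**What the last checks showed:**
- **Tray:** a second pull met the stop at over 25 N with no movement. The handle had not shifted in the final picture.
- **Plate:** it lies flat, with its block top at about 60 mm (60 expected). It was square to the tray, with its edges at 0.121–0.128 rad and the press at 0.127. I measured the edges before a second grip and push, and afterwards checked only the hole and block positions, which had not changed.
- **Lock:** I backed the plate off about 5 mm and slid it in again. It stopped within about 0.3 mm of the same place, against 12–16 N.
- **Other things:** everything else visible in the last picture looked undisturbed. The arm partly hid the area around the red look-alike.

**What disagreed:**
- **Slot travel:** the picture and the arm's own travel gave about 20–21 mm. The block position gave about 22.6 mm, against a nominal 23.5 mm. I took the repeatable hard stop as the end of the slot, but nothing measured that directly. It could instead be the stud head meeting the block a few mm early.
- **Tray travel:** it measured 156–157 mm against 160 mm. It may have started slightly open, but I did not confirm that.
- **Scene camera:** it read about 5–10 mm off from the top camera and the arm, so I relied on the top camera.

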